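# Sort the rivet pots by weight

### The job

First clear the refill tray: take the snap setter out of it and lay it in both notches of the tool rest, centred, before any pot goes into the tray. Then lift each sealed rivet pot to feel its weight: stand those of more than a quarter of a kilo upright on the floor of the narrow raised stock rack, and the lighter ones upright on the floor of the refill tray (within 50 g of a quarter kilo, either will do). Leave the tin, the sanding block and the spool alone.

Things in the scene. Friction and masses are not known exactly. Their poses are not given: they have to be found in the camera images.
- pot_a_mid (a point): Centre, half-way up, of a rivet pot (all alike outside): sealed screw-top pot 50 mm tall, body 50 mm across, lid (top 16 mm) 54 mm across; z is its upward axis. None if absent today. It weighs 0.08 kg (empty) to 0.48 kg (full), each pot drawn anew every time; only its weight shows how full it is.
- pot_b_mid (a point): Centre, half-way up, of a rivet pot (all alike outside): sealed screw-top pot 50 mm tall, body 50 mm across, lid (top 16 mm) 54 mm across; z is its upward axis. None if absent today. It weighs 0.08 kg (empty) to 0.48 kg (full), each pot drawn anew every time; only its weight shows how full it is.
- pot_c_mid (a point): Centre, half-way up, of a rivet pot (all alike outside): sealed screw-top pot 50 mm tall, body 50 mm across, lid (top 16 mm) 54 mm across; z is its upward axis. None if absent today. It weighs 0.08 kg (empty) to 0.48 kg (full), each pot drawn anew every time; only its weight shows how full it is.
- pot_d_mid (a point): Centre, half-way up, of a rivet pot (all alike outside): sealed screw-top pot 50 mm tall, body 50 mm across, lid (top 16 mm) 54 mm across; z is its upward axis. None if absent today. It weighs 0.08 kg (empty) to 0.48 kg (full), each pot drawn anew every time; only its weight shows how full it is.
- pot_e_mid (a point): Centre, half-way up, of a rivet pot (all alike outside): sealed screw-top pot 50 mm tall, body 50 mm across, lid (top 16 mm) 54 mm across; z is its upward axis. None if absent today. It weighs 0.08 kg (empty) to 0.48 kg (full), each pot drawn anew every time; only its weight shows how full it is.
- pot_f_mid (a point): Centre, half-way up, of a rivet pot (all alike outside): sealed screw-top pot 50 mm tall, body 50 mm across, lid (top 16 mm) 54 mm across; z is its upward axis. None if absent today. It weighs 0.08 kg (empty) to 0.48 kg (full), each pot drawn anew every time; only its weight shows how full it is.
- setter_mid (a point): Centre, half-way up, of the snap setter: a plain steel bar tool 141 mm long, 15 mm wide, 14 mm thick, 0.12 kg; its y axis runs along its length. It starts lying flat in the refill tray.
- tray_in (a point): Centre of the inner floor of the refill tray, a low grey open tray fixed to the bench; inside 125 mm (its x) by 270 mm (its y), floor 5 mm above the bench, walls 5 mm thick that rise 24 mm above the floor. z up.
- rack_floor (a point): Centre of the floor of the stock rack, a narrow raised plywood trough on two legs, fixed to the bench; its floor is 60 mm above the bench, 66 mm wide (its x) by 378 mm long (its y), with 6 mm thick rims 18 mm high all round: room for five pots in a row, 78 mm apart. z up.
- rest_floor (a point): Channel centre, at channel floor height, of the tool rest: a small dark steel stand between tray and rack, two saddles 10 mm thick, 80 mm apart along its x, each with a notch: flat floor 19 mm wide, 34 mm above the bench, flared sides 19 mm high, 40 mm apart at the top. Base plate 8 mm thick. The setter lies flat in both notches along x, its centre 7 mm above this point. z up.
- snap_setter: The same snap setter, its underside.
- tin: Bystander: a round tin 68 mm across, 23 mm tall, near the robot on the left; origin at the centre of its underside.
- sand_block: Bystander: a sanding block 62 x 100 x 36 mm, near the robot on the right; origin at the centre of its underside.
- spool: Bystander: a wooden thread spool 45 mm across, 46 mm tall, on the right; origin at the centre of its underside.
- pot_a: The pot of point pot_a_mid; origin at the centre of its underside.
- pot_b: The pot of point pot_b_mid; origin at the centre of its underside.
- pot_c: The pot of point pot_c_mid; origin at the centre of its underside.
- pot_d: The pot of point pot_d_mid; origin at the centre of its underside.
- pot_e: The pot of point pot_e_mid; origin at the centre of its underside.
- pot_f: The pot of point pot_f_mid; origin at the centre of its underside.

How it is judged (in metres and radians):
On the way:
1. the snap setter lies in both notches of the tool rest, at rest, and no pot is in the refill tray (x of setter_mid in the frame of rest_floor between -0.025 and 0.025 m and y of setter_mid in the frame of rest_floor between -0.007 and 0.007 m and z of setter_mid in the frame of rest_floor between 0.002 and 0.012 m and angle between the y axis of setter_mid and the x axis of rest_floor, either way round below 0.12 rad and linear speed of snap_setter below 0.03 m/s and not (x of pot_a_mid in the frame of tray_in between -0.07 and 0.07 m and y of pot_a_mid in the frame of tray_in between -0.14 and 0.14 m and z of pot_a_mid in the frame of tray_in below 0.05 m) and not (x of pot_b_mid in the frame of tray_in between -0.07 and 0.07 m and y of pot_b_mid in the frame of tray_in between -0.14 and 0.14 m and z of pot_b_mid in the frame of tray_in below 0.05 m) and not (x of pot_c_mid in the frame of tray_in between -0.07 and 0.07 m and y of pot_c_mid in the frame of tray_in between -0.14 and 0.14 m and z of pot_c_mid in the frame of tray_in below 0.05 m) and not (x of pot_d_mid in the frame of tray_in between -0.07 and 0.07 m and y of pot_d_mid in the frame of tray_in between -0.14 and 0.14 m and z of pot_d_mid in the frame of tray_in below 0.05 m) and not (x of pot_e_mid in the frame of tray_in between -0.07 and 0.07 m and y of pot_e_mid in the frame of tray_in between -0.14 and 0.14 m and z of pot_e_mid in the frame of tray_in below 0.05 m) and not (x of pot_f_mid in the frame of tray_in between -0.07 and 0.07 m and y of pot_f_mid in the frame of tray_in between -0.14 and 0.14 m and z of pot_f_mid in the frame of tray_in below 0.05 m)), for 0.2 s.
At the end, for the whole second after the job is handed in: Setter flat in both notches, centred within 25 mm along and 7 mm across, aligned within 0.12 rad; each pot upright (0.12 rad) inside the rims, on the rack floor if over 0.30 kg, on the tray floor if under 0.20 kg, either if between (told by its force on the floor); all at rest (x of setter_mid in the frame of rest_floor between -0.025 and 0.025 m and y of setter_mid in the frame of rest_floor between -0.007 and 0.007 m and z of setter_mid in the frame of rest_floor between 0.002 and 0.012 m and angle between the y axis of setter_mid and the x axis of rest_floor, either way round below 0.12 rad and linear speed of snap_setter below 0.03 m/s and ((x of pot_a_mid in the frame of rack_floor between -0.037 and 0.037 m and y of pot_a_mid in the frame of rack_floor between -0.19 and 0.19 m and z of pot_a_mid in the frame of rack_floor between 0.019 and 0.031 m and angle between pot_a_mid's own z axis and vertical below 0.12 rad and linear speed of pot_a below 0.03 m/s and contact force between pot_a and stock_rack above 1.962 N) or (x of pot_a_mid in the frame of tray_in between -0.065 and 0.065 m and y of pot_a_mid in the frame of tray_in between -0.135 and 0.135 m and z of pot_a_mid in the frame of tray_in between 0.019 and 0.031 m and angle between pot_a_mid's own z axis and vertical below 0.12 rad and linear speed of pot_a below 0.03 m/s and contact force between pot_a and tray below 2.943 N)) and ((x of pot_b_mid in the frame of rack_floor between -0.037 and 0.037 m and y of pot_b_mid in the frame of rack_floor between -0.19 and 0.19 m and z of pot_b_mid in the frame of rack_floor between 0.019 and 0.031 m and angle between pot_b_mid's own z axis and vertical below 0.12 rad and linear speed of pot_b below 0.03 m/s and contact force between pot_b and stock_rack above 1.962 N) or (x of pot_b_mid in the frame of tray_in between -0.065 and 0.065 m and y of pot_b_mid in the frame of tray_in between -0.135 and 0.135 m and z of pot_b_mid in the frame of tray_in between 0.019 and 0.031 m and angle between pot_b_mid's own z axis and vertical below 0.12 rad and linear speed of pot_b below 0.03 m/s and contact force between pot_b and tray below 2.943 N)) and ((x of pot_c_mid in the frame of rack_floor between -0.037 and 0.037 m and y of pot_c_mid in the frame of rack_floor between -0.19 and 0.19 m and z of pot_c_mid in the frame of rack_floor between 0.019 and 0.031 m and angle between pot_c_mid's own z axis and vertical below 0.12 rad and linear speed of pot_c below 0.03 m/s and contact force between pot_c and stock_rack above 1.962 N) or (x of pot_c_mid in the frame of tray_in between -0.065 and 0.065 m and y of pot_c_mid in the frame of tray_in between -0.135 and 0.135 m and z of pot_c_mid in the frame of tray_in between 0.019 and 0.031 m and angle between pot_c_mid's own z axis and vertical below 0.12 rad and linear speed of pot_c below 0.03 m/s and contact force between pot_c and tray below 2.943 N)) and ((x of pot_d_mid in the frame of rack_floor between -0.037 and 0.037 m and y of pot_d_mid in the frame of rack_floor between -0.19 and 0.19 m and z of pot_d_mid in the frame of rack_floor between 0.019 and 0.031 m and angle between pot_d_mid's own z axis and vertical below 0.12 rad and linear speed of pot_d below 0.03 m/s and contact force between pot_d and stock_rack above 1.962 N) or (x of pot_d_mid in the frame of tray_in between -0.065 and 0.065 m and y of pot_d_mid in the frame of tray_in between -0.135 and 0.135 m and z of pot_d_mid in the frame of tray_in between 0.019 and 0.031 m and angle between pot_d_mid's own z axis and vertical below 0.12 rad and linear speed of pot_d below 0.03 m/s and contact force between pot_d and tray below 2.943 N)) and ((x of pot_e_mid in the frame of rack_floor between -0.037 and 0.037 m and y of pot_e_mid in the frame of rack_floor between -0.19 and 0.19 m and z of pot_e_mid in the frame of rack_floor between 0.019 and 0.031 m and angle between pot_e_mid's own z axis and vertical below 0.12 rad and linear speed of pot_e below 0.03 m/s and contact force between pot_e and stock_rack above 1.962 N) or (x of pot_e_mid in the frame of tray_in between -0.065 and 0.065 m and y of pot_e_mid in the frame of tray_in between -0.135 and 0.135 m and z of pot_e_mid in the frame of tray_in between 0.019 and 0.031 m and angle between pot_e_mid's own z axis and vertical below 0.12 rad and linear speed of pot_e below 0.03 m/s and contact force between pot_e and tray below 2.943 N)) and ((x of pot_f_mid in the frame of rack_floor between -0.037 and 0.037 m and y of pot_f_mid in the frame of rack_floor between -0.19 and 0.19 m and z of pot_f_mid in the frame of rack_floor between 0.019 and 0.031 m and angle between pot_f_mid's own z axis and vertical below 0.12 rad and linear speed of pot_f below 0.03 m/s and contact force between pot_f and stock_rack above 1.962 N) or (x of pot_f_mid in the frame of tray_in between -0.065 and 0.065 m and y of pot_f_mid in the frame of tray_in between -0.135 and 0.135 m and z of pot_f_mid in the frame of tray_in between 0.019 and 0.031 m and angle between pot_f_mid's own z axis and vertical below 0.12 rad and linear speed of pot_f below 0.03 m/s and contact force between pot_f and tray below 2.943 N))); the robot touches nothing.
It fails at once if a bystander (tin, sanding block, spool) is moved more than 50 mm (distance of any of tin, sand_block, spool from where it was at the start of the episode above 0.05 m).
Of pot_a, pot_b, pot_c, pot_d, pot_e, pot_f only 4 to 5 are there at a start; the rules pass over those that are not, and their reading is None.
At some moment in a run one of pot_a, pot_b, pot_c, pot_d, pot_e, pot_f may be knocked a few centimetres aside while the robot is not near it.
It also fails if it takes over 192 s, if anything falls off the work surface, if the arm or the gripper's body presses on something with over 40 N, if the wrist force passes 120 N, or if a joint passes its speed limit or range.

### The arm

A 6-joint arm with a two-finger parallel gripper is mounted at the origin on the work surface; the furniture and walls round the work are solid. World frame = base frame: x ahead of the robot, y to its left, z up, the work surface at z = 0. Lengths are in mm, angles in rad, forces in N, time in s.
With the tool pointing down it reaches from about 400 to 925 mm from the base axis. Payload 12.5 kg.
Tool frame: the origin (TCP) lies on the mounting face of the last link; the fingertips stand 190 mm ahead of it and the grasp point (between the pads) lies 171 mm ahead of it; z points along the fingers, y is the line along which they close (so a half turn about z gives the same grasp; the last joint's range is limited). The gripper opens to 95 mm and grips with 3 to 60 N. Pads are 20 mm wide; open, the fingers measure 119 mm over their backs; the gripper's body (75 mm by 180 mm) begins 59 mm behind the grasp point.
Start: joints at [-1.244, 0.491, 1.559, -0, 1.092, -0.106], TCP at [262.152, -567.363, 404.761] pointing down, gripper open.
Joint ranges: [-3.1, 3.1], [-0.84, 2.19], [0.05, 2.79], [-1.13, 4.28], [0.06, 2.93], [-2.69, 2.69]. Speed limits (rad/s): [2.22, 2.22, 2.79, 3.14, 3.14, 3.14].

### API

Orientations are given as [roll, pitch, yaw] about the fixed x, y, z axes, in that order (R = Rz(yaw) Ry(pitch) Rx(roll)).
In Python, from cell import env gives the robot as it stands.
- The arm moves only by the tool carry_out, never from a script. Its argument "series" is a list of rows, each a list of 5 numbers: the shift along the tool's x, y, z in m, then the turn about the tool's z in degrees, then the opening, from 0 (shut) to 1 (fully open). A call has 1 to 20 rows; each row is the pose to reach, as a shift and turn from the pose commanded when the call began, along the tool's axes at that moment; what a row does not reach only later rows make up. A row lasts 1/8 s, in which the tool goes at most 62.5 mm and 10.7 degrees, less where a joint would pass 70% of its speed; a pose out of reach is approached as far as the arm can. A call with a gripper value outside its range is refused whole. The fingers move at their own pace and stop on an object; the grip force is fixed at half the most. Time passes only in rows, so rows that repeat a pose let the fingers close. It gives the time, the measured TCP pose, the force, the opening and the grip force at its end, in the units of the state.
- env.state(): the state, without advancing time (a new reading comes with each control period).
- env.read_camera(name): name is "scene" or "top"; returns (picture, depth): 400x640x3 uint8, red, green, blue; 400x640 float32, mm along the optical axis (not along the pixel's ray), 0 where there is no reading.
- env.get_calibration(name): a dict with "intrinsics" (3x3 intrinsics, pixels), "cam_to_world" (4x4, takes a point from camera to world coordinates). Camera axes: x right, y up, looking along -z (the intrinsics and any distortion apply to the point x, -y, -z); pixel columns grow to the right and rows downward; lengths in mm; the calibration is good to about 2 mm. A picture is of the moment at which its call begins. get_calibration takes no time and is no camera call.
- env.job_done(): hands the job in; it is judged then, once.
The state is a dict: "t": time; "joints": joint angles; "qvel": joint speeds; "tau": joint torques, N m; "eef_pos": TCP position; "tcp_rot": TCP orientation; "ft_force": force on the tool from outside, world axes, zero at the start; "moment": the same for the moment, N m; "opening": opening from 0.0 (shut) to 1.0 (fully open); "grip_force": force on a finger pad.
Only numpy, scipy, OpenCV 4.12 (cv2) and the standard library are available. Lean on these libraries where they do the work, as an engineer would, in place of code of your own. Each camera call takes 0.05 s, during which the arm holds its last target. There are 200 camera calls.

## Working session

There is one attempt and no reset: what is moved stays moved. The work goes in short steps, Python scripts to look and compute and a tool call to move; the robot and the scene stay as the last step left them, time stands still between calls to the robot, and variables do not carry over. Pictures are saved under pics/ and viewed, at most 14 in all, crops included, and the job is handed in when it is done.

Besides the shell and the picture viewer there is one more tool, called after "Call:" as name(argument=value, ...) on one line, values as JSON. carry_out: Moves the arm, as the interface text tells. Its arguments: {"type":"object","properties":{"series":{"type":"array","items":{"type":"array","items":{"type":"number"}}}},"required":["series"]}

```bash
ls; mkdir -p pics; python3 - <<'E'
from cell import env
import cv2
s=env.state(); print({k:s[k] for k in ('t','eef_pos','tcp_rot','ft_force','opening')})
for n in ('scene','top'):
    p,d=env.read_camera(n); cv2.imwrite(f'pics/{n}0.png',p[:,:,::-1]); 
    c=env.get_calibration(n); print(n,c)
E
```

```text
pics
{'t': 0.0, 'eef_pos': array([ 262.12886979, -567.33976519,  404.17081988]), 'tcp_rot': array([-3.14049569e+00, -1.12060341e-04,  4.32774591e-01]), 'ft_force': array([0.12725943, 0.16574896, 0.70430614]), 'opening': 1.0017651955211249}
scene {'intrinsics': array([[444.07988841,   0.        , 320.59763828],
       [  0.        , 444.07988841, 200.46735349],
       [  0.        ,   0.        ,   1.        ]]), 'cam_to_world': array([[-8.11504401e-01,  2.42211653e-01, -5.31783905e-01,
        -2.35142649e+02],
       [-5.83982408e-01, -3.68271284e-01,  7.23422980e-01,
         8.44895284e+02],
       [-2.06192654e-02,  8.97613378e-01,  4.40301113e-01,
         5.94789257e+02],
       [ 0.00000000e+00,  0.00000000e+00,  0.00000000e+00,
         1.00000000e+00]])}
top {'intrinsics': array([[510.44813663,   0.        , 317.78317346],
       [  0.        , 510.44813663, 205.49974672],
       [  0.        ,   0.        ,   1.        ]]), 'cam_to_world': array([[ 2.62342595e-02,  8.44914286e-01, -5.34258002e-01,
        -3.71422801e+02],
       [-9.99624165e-01,  1.79193283e-02, -2.07467239e-02,
        -9.94397420e+01],
       [-7.95565886e-03,  5.34601484e-01,  8.45066838e-01,
         1.34281107e+03],
       [ 0.00000000e+00,  0.00000000e+00,  0.00000000e+00,
         1.00000000e+00]])}
```

View pics/scene0.png

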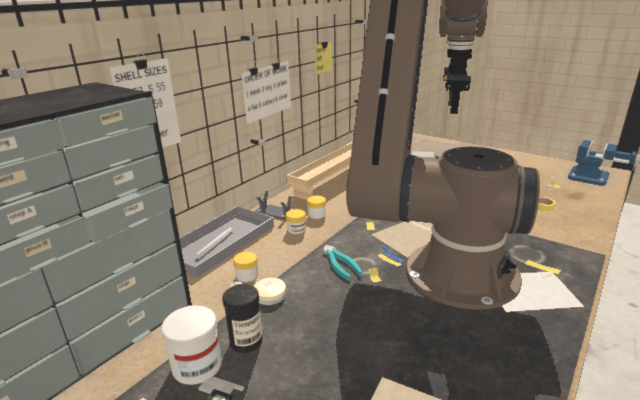

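View pics/top0.png

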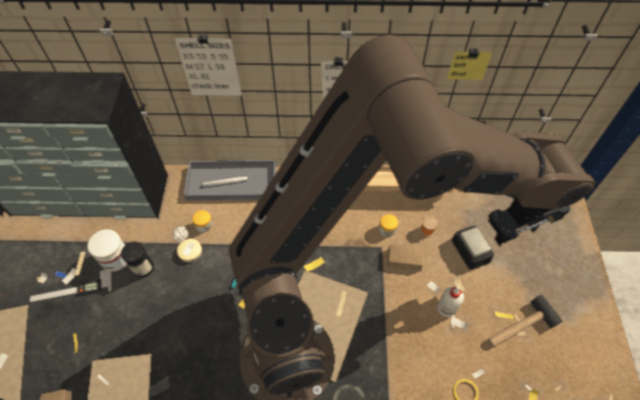

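The top view shows the tray at (230,180) with the setter at (225,182). There are pots at (201,217) and (388,223), and the spool at (429,226). The scene view shows two more pots at (296,222) and (316,206), the dark tool rest near (275,208), and the rack behind them. I'll build a world height map from the two views.

```bash
cat > h.py <<'E'
from cell import env
import numpy as np, cv2
from scipy.spatial.transform import Rotation as Ro
def cloud(name):
    p,d=env.read_camera(name); c=env.get_calibration(name); K=c['intrinsics'];T=c['cam_to_world']
    v,u=np.mgrid[:400,:640]; X=(u-K[0,2])/K[0,0]*d; Y=-(v-K[1,2])/K[1,1]*d
    W=np.stack([X,Y,-d,np.ones_like(d)],-1)@T.T
    return p,d,W[...,:3]
# ortho map: rows x from X1 down to X0, cols y from Y1 (left) to Y0
X0,X1,Y0,Y1,S=300,900,-500,500,1.25
def ortho(names,zmax=200,hide=None):
    n,m=int((X1-X0)/S),int((Y1-Y0)/S)
    img=np.zeros((n,m,3),np.uint8);H=np.full((n,m),-99.)
    for nm in names:
        p,d,W=cloud(nm); ok=(d>0)&(W[...,2]<zmax)&(W[...,2]>-30)
        w=W[ok];c=p[ok]; r=((X1-w[:,0])/S).astype(int);q=((Y1-w[:,1])/S).astype(int)
        k=(r>=0)&(r<n)&(q>=0)&(q<m);r,q,w,c=r[k],q[k],w[k],c[k]
        o=np.argsort(w[:,2]);r,q,w,c=r[o],q[o],w[o],c[o]
        for a in(0,1):
            for b in (0,1):
                rr=np.minimum(r+a,n-1);qq=np.minimum(q+b,m-1);u=w[:,2]>H[rr,qq]-(0 if (a==0 and b==0) else -3)
                H[rr[u],qq[u]]=w[u,2];img[rr[u],qq[u]]=c[u]
    return img,H
def lids(zc=None):
    """yellow lid tops from both cameras: centre, height"""
    out=[]
    for nm in('top','scene'):
        p,d,W=cloud(nm); h=cv2.cvtColor(p,cv2.COLOR_RGB2HSV)
        m=((h[...,0]>15)&(h[...,0]<30)&(h[...,1]>150)&(h[...,2]>110)&(d>0)&(W[...,2]>40)).astype(np.uint8)
        k,l,st,ce=cv2.connectedComponentsWithStats(m)
        for i in range(1,k):
            if st[i,4]<40: continue
            w=W[l==i]; zt=np.percentile(w[:,2],90); t=w[w[:,2]>zt-5]
            (c,r)=cv2.minEnclosingCircle(t[:,:2].astype(np.float32))
            out.append((nm,np.round(ce[i]),st[i,4],np.round(t.mean(0)),np.round(c),round(r),round(zt)))
    return out
def pose():
    s=env.state();return s['t'],s['eef_pos'],s['tcp_rot'],s['opening']
def go(x,y,z,yaw):
    """shift in tool axes (m) and turn (deg, tool z) from current measured pose to grasp point at x,y,z mm, yaw rad"""
    s=env.state();R=Ro.from_euler('xyz',s['tcp_rot']);e=np.array([x,y,z+171.])-s['eef_pos']
    return np.round(R.inv().apply(e)/1000,4), round(-np.degrees(yaw-s['tcp_rot'][2]),1)
E
python3 - <<'E'
from h import *
img,H=ortho(['top','scene']); cv2.imwrite('pics/o0.png',img[:,:,::-1])
for o in lids(): print(o)
E
```

```text
('top', array([474.,  62.]), np.int32(50), array([ 717., -495.,  379.]), array([ 716., -489.]), 22, 377)
('top', array([474.,  72.]), np.int32(48), array([ 716., -503.,  345.]), array([ 716., -502.]), 12, 345)
('top', array([201., 218.]), np.int32(229), array([395., 278.,  53.]), array([396., 277.]), 26, 55)
('top', array([388., 222.]), np.int32(235), array([ 393., -277.,   53.]), array([ 394., -276.]), 27, 55)
('scene', array([315., 202.]), np.int32(103), array([436., -39.,  49.]), array([436., -45.]), 26, 51)
('scene', array([295., 217.]), np.int32(110), array([426.,  60.,  49.]), array([433.,  51.]), 26, 51)
('scene', array([243., 261.]), np.int32(207), array([394., 286.,  50.]), array([395., 276.]), 27, 51)
```

View pics/o0.png

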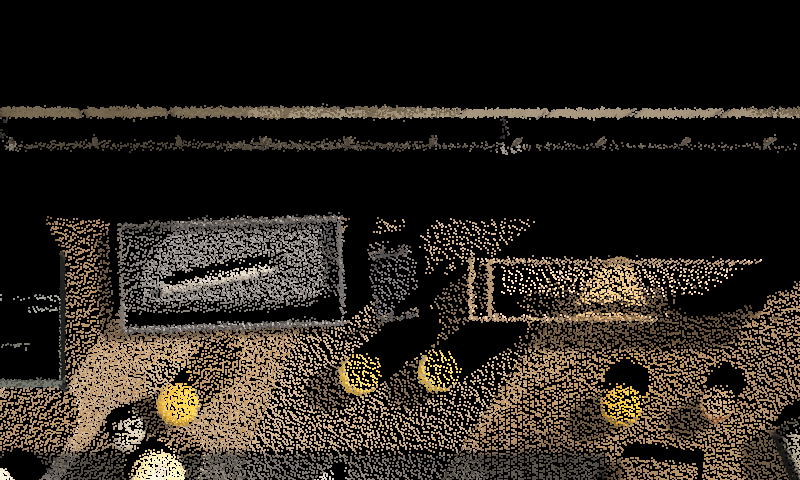

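```bash
python3 - <<'E'
from h import *
for nm in('top','scene'):
    p,d,W=cloud(nm); x,y,z=W[...,0],W[...,1],W[...,2]
    inn=(x>505)&(x<605)&(y>90)&(y<330)
    fl=np.median(z[inn]); g=cv2.cvtColor(p,cv2.COLOR_RGB2GRAY)
    m=inn&(z>fl+7)&(z<fl+30)&(g>140); w=W[m][:,:2].astype(np.float32)
    print(nm,'floor',fl,m.sum(),cv2.minAreaRect(w),w.mean(0),'setter z',np.median(z[m]))
    # tray rim
    m=(x>470)&(x<640)&(y>40)&(y<380)&(z>fl+17)&(z<fl+35)&~((x>510)&(x<600)&(y>90)&(y<330))
    print('rim',m.sum(),cv2.minAreaRect(W[m][:,:2].astype(np.float32)))
    m=(x>470)&(x<640)&(y>-35)&(y<55)&(z>20)&(z<80); w=W[m]
    if len(w)>10: 
        print('rest',len(w),np.percentile(w,[2,50,98],axis=0).round())
        for xa in range(490,600,10):
            q=w[(w[:,0]>=xa)&(w[:,0]<xa+10)]
            if len(q)>3: print(xa,len(q),q[:,1].min().round(),q[:,1].max().round(),q[:,2].max().round())
E
```

```text
top floor 7.417496270699985 145 ((554.5226440429688, 231.49110412597656), (20.80084228515625, 137.33961486816406), 11.57067584991455) [552.64874 227.52924] setter z 19.78450880288915
rim 475 ((558.1703491210938, 213.56338500976562), (143.23399353027344, 281.026611328125), 1.7807759046554565)
scene floor 5.833522554803039 203 ((550.2714233398438, 228.92672729492188), (15.438053131103516, 142.45346069335938), 10.372261047363281) [548.81903 235.24129] setter z 17.50456745537076
rim 620 ((558.8185424804688, 209.81512451171875), (141.37413024902344, 282.0772399902344), 2.430006980895996)
rest 172 [[501. -20.  21.]
 [577.   5.  36.]
 [592.  33.  53.]]
500 70 -23.0 24.0 53.0
510 13 -20.0 11.0 54.0
570 8 14.0 33.0 50.0
580 70 -11.0 35.0 53.0
590 9 -8.0 8.0 52.0
```

```bash
python3 -c "
from h import *
print(go(551,230,110,np.radians(101)))"
```

```text
(array([ 0.5966, -0.6026,  0.1238]), np.float64(-76.2))
```

Call:
carry_out(series=[[0.597,-0.603,0,-76.2,0.45],[0.597,-0.603,0,-76.2,0.45],[0.597,-0.603,0,-76.2,0.45],[0.597,-0.603,0,-76.2,0.45],[0.597,-0.603,0,-76.2,0.45],[0.597,-0.603,0,-76.2,0.45],[0.597,-0.603,0,-76.2,0.45],[0.597,-0.603,0,-76.2,0.45],[0.597,-0.603,0,-76.2,0.45],[0.597,-0.603,0,-76.2,0.45],[0.597,-0.603,0,-76.2,0.45],[0.597,-0.603,0,-76.2,0.45],[0.597,-0.603,0,-76.2,0.45],[0.597,-0.603,0,-76.2,0.45],[0.597,-0.603,0,-76.2,0.45],[0.597,-0.603,0,-76.2,0.45],[0.597,-0.603,0,-76.2,0.45],[0.597,-0.603,0.12,-76.2,0.45],[0.597,-0.603,0.12,-76.2,0.45],[0.597,-0.603,0.12,-76.2,0.45]])

```text
t: 2.9
eef_pos: [550.7, 229.4, 282.0]
tcp_rot: [-3.135, 0.001, 1.762]
ft_force: [0.1, -0.0, -0.2]
opening: 0.45
grip_force: 0.0
```

```bash
python3 - <<'E'
from h import *
print(pose(), go(551,230,27,np.radians(101)))
img,H=ortho(['top'],150); cv2.imwrite('pics/o1.png',img[:,:,::-1])
p,_,W=cloud('top'); cv2.imwrite('pics/top1.png',p[:,:,::-1])
for o in lids(): print(o)
x,y,z=[W[...,i] for i in range(3)]
m=(x>470)&(x<640)&(y>-35)&(y<55)&(z>15)&(z<80); w=W[m]
for xa in range(490,600,10):
    q=w[(w[:,0]>=xa)&(w[:,0]<xa+10)]
    if len(q)>3: print(xa,len(q),q[:,1].min().round(),q[:,1].max().round(),q[:,2].max().round())
E
```

```text
(2.9, array([550.74028331, 229.37650099, 281.97353959]), array([-3.13480977e+00,  7.97181384e-04,  1.76157920e+00]), 0.44993589414965085) (array([0.0006, 0.0009, 0.084 ]), np.float64(-0.1))
('top', array([476.,  66.]), np.int32(361), array([ 716., -512.,  392.]), array([ 715., -512.]), 13, 387)
('top', array([278., 208.]), np.int32(222), array([434.,  51.,  53.]), array([433.,  51.]), 26, 55)
('top', array([311., 208.]), np.int32(226), array([438., -47.,  53.]), array([438., -48.]), 27, 55)
('top', array([201., 218.]), np.int32(231), array([395., 278.,  53.]), array([396., 278.]), 26, 55)
('top', array([388., 222.]), np.int32(237), array([ 394., -276.,   52.]), array([ 393., -275.]), 27, 54)
('scene', array([316., 203.]), np.int32(87), array([431., -36.,  49.]), array([435., -45.]), 25, 50)
('scene', array([295., 218.]), np.int32(100), array([425.,  62.,  49.]), array([432.,  52.]), 26, 50)
('scene', array([244., 262.]), np.int32(148), array([391., 288.,  49.]), array([396., 277.]), 26, 51)
490 6 -8.0 24.0 56.0
500 62 -21.0 25.0 57.0
510 16 -23.0 22.0 58.0
530 4 -6.0 32.0 16.0
570 14 -4.0 35.0 59.0
580 58 -13.0 39.0 61.0
590 15 -8.0 39.0 52.0
```

View pics/top1.png

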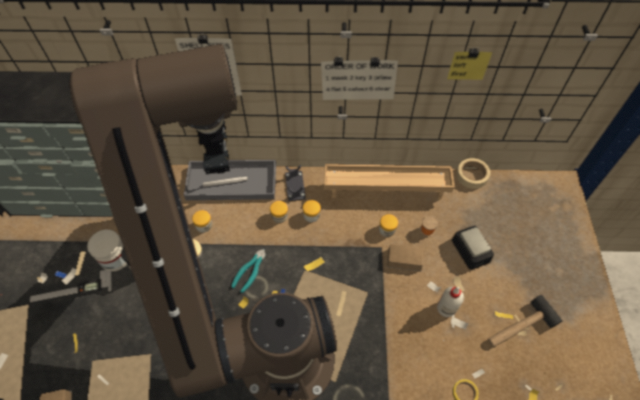

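The arm is now clear of the work: four pots at top-view (278,208), (311,208), (201,218) and (388,222), the rest at (294,183) and the rack at (388,176). Next I'll grasp the setter.

Call:
carry_out(series=[[0,0.001,0.05,0,0.45],[0,0.001,0.083,0,0.45],[0,0.001,0.083,0,0.45],[0,0.001,0.083,0,0],[0,0.001,0.083,0,0],[0,0.001,0.083,0,0],[0,0.001,0.083,0,0],[0,0.001,0.083,0,0],[0,0.001,0.083,0,0],[0,0.001,0,0,0],[0,0.001,-0.03,0,0],[0,0.001,-0.03,0,0]])

```text
t: 4.6
eef_pos: [552.4, 230.7, 318.5]
tcp_rot: [3.135, -0.001, 1.763]
ft_force: [0.7, -0.3, -2.3]
opening: 0.153
grip_force: 30.0
```

```bash
python3 - <<'E'
from h import *
print(pose())
for nm in ('top','scene'):
    p,_,W=cloud(nm); x,y,z=[W[...,i] for i in range(3)]
    for lab,m in dict(restall=(x>485)&(x<605)&(y>-40)&(y<58)&(z>18)&(z<70),near=(x>485)&(x<530)&(y>-40)&(y<58)&(z>24)&(z<70),far=(x>560)&(x<605)&(y>-40)&(y<58)&(z>24)&(z<70),rack=(x>440)&(x<680)&(y<-60)&(y>-530)&(z>68)&(z<90),
        rackfloor=(x>440)&(x<680)&(y<-60)&(y>-530)&(z>55)&(z<66),tray=(x>470)&(x<640)&(y>50)&(y<380)&(z>24)&(z<40)).items():
        w=W[m][:,:2].astype(np.float32)
        if len(w)>10: print(nm,lab,len(w),np.round(sum(([*a] if hasattr(a,'__len__') else [a] for a in cv2.minAreaRect(w)),[]),1),w.mean(0).round())
    m=(z>50)&(z<250)&(x>480)&(x<640)&(y>140)&(y<330)
    if nm=='scene': cv2.imwrite('pics/s1.png',cv2.resize(p[150:280,150:350,::-1],None,fx=4,fy=4,interpolation=2)); 
E
```

```text
(4.6, array([552.43727242, 230.74484983, 318.50904519]), array([ 3.13499681e+00, -5.49637115e-04,  1.76278692e+00]), 0.15295498735660987)
top restall 158 [544.1   7.7 103.4  48.3  10.1] [545.   9.]
top near 69 [508.    2.3  15.5  46.8  13.5] [507.   2.]
top far 70 [585.6  14.9  16.2  49.   16. ] [586.  15.]
top rack 1013 [ 539.5 -279.    88.6  389.5    0.8] [ 539. -281.]
top rackfloor 2018 [ 536.2 -263.4  131.9  418.     8.4] [ 543. -281.]
top tray 454 [557.2 213.2 144.2 280.6   2.1] [545. 206.]
scene restall 188 [546.    6.4  92.8  51.   10.2] [545.   6.]
scene near 79 [506.6  -1.   13.   51.6  14.2] [506.  -1.]
scene far 78 [585.7  13.1  12.4  49.6  10.4] [585.  12.]
scene rack 541 [ 539.3 -271.2  376.    84.6   89.9] [ 541. -220.]
scene rackfloor 769 [ 537.4 -275.6  389.2   81.8   89.2] [ 543. -245.]
scene tray 550 [557.6 208.5 138.6 284.9   2.4] [545. 195.]
```

View pics/s1.png

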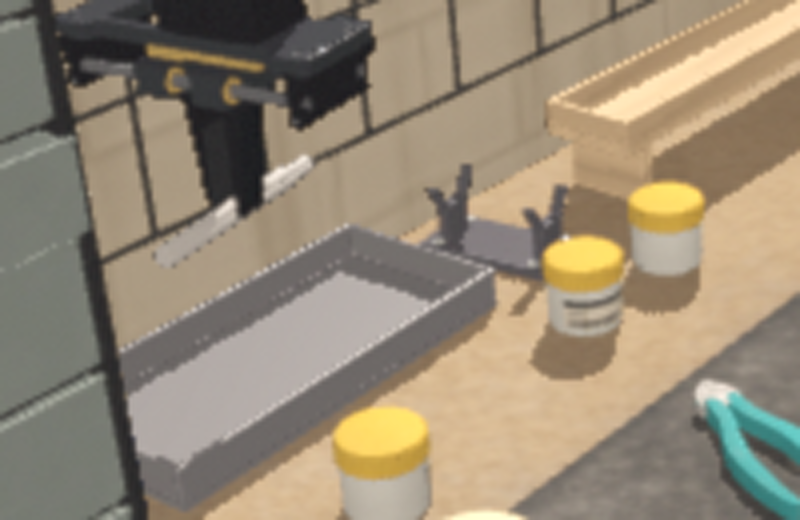

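```bash
python3 -c "
from h import *
print(go(545.5,7,120,np.radians(10)))"
```

```text
(array([-0.2182, -0.0489,  0.0237]), np.float64(91.0))
```

Call:
carry_out(series=[[-0.06,-0.013,0,10,0],[-0.11,-0.025,0,20,0],[-0.16,-0.037,0,30,0],[-0.218,-0.049,0,40,0],[-0.218,-0.049,0,50,0],[-0.218,-0.049,0,60,0],[-0.218,-0.049,0,70,0],[-0.218,-0.049,0,80,0],[-0.218,-0.049,0,91,0],[-0.218,-0.049,0.024,91,0],[-0.218,-0.049,0.024,91,0],[-0.218,-0.049,0.024,91,0],[-0.218,-0.049,0.024,91,0],[-0.218,-0.049,0.024,91,0]])

```text
t: 6.45
eef_pos: [545.7, 7.3, 291.1]
tcp_rot: [3.141, -0.001, 0.175]
ft_force: [0.5, -0.2, -1.7]
opening: 0.155
grip_force: 30.0
```

```bash
python3 - <<'E'
from h import *
s=env.state();print(s['eef_pos'],s['tcp_rot'],s['ft_force'],s['opening'])
print(go(545.5,7,60,np.radians(10)))
for nm in('scene','top'):
    p,d,W=cloud(nm)
    if nm=='scene': cv2.imwrite('pics/s2.png',cv2.resize(p[130:260,200:400,::-1],None,fx=4,fy=4,interpolation=2))
    g=cv2.cvtColor(p,cv2.COLOR_RGB2GRAY);x,y,z=[W[...,i] for i in range(3)]
    m=(z>88)&(z<125)&(x>440)&(x<650)&(y>-60)&(y<75)&(g>110);w=W[m]
    if len(w)>5: print(nm,len(w),cv2.minAreaRect(w[:,:2].astype(np.float32)),np.median(w[:,2]))
E
```

```text
[545.70466629   7.27370792 291.1400476 ] [ 3.14131644e+00 -6.46791080e-04  1.74631091e-01] [ 0.45143383 -0.22066949 -1.66272245] 0.15461154025686913
(array([-0.0003,  0.0002,  0.0601]), np.float64(0.0))
scene 207 ((542.4590454101562, 4.688484191894531), (139.2647247314453, 26.695842742919922), 15.734322547912598) 103.17173347248996
top 97 ((540.0250244140625, 6.751708984375), (136.55812072753906, 11.581453323364258), 9.411303520202637) 107.87766793120818
```

View pics/s2.png

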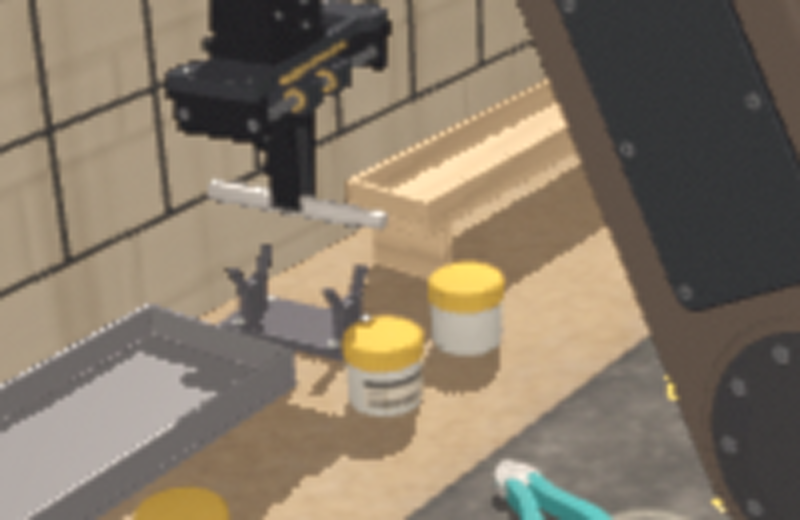

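The setter hangs level and lined up above both notches, so I'll lower it.

Call:
carry_out(series=[[0.003,0,0.03,0,0],[0.003,0,0.05,0,0],[0.003,0,0.055,0,0],[0.003,0,0.058,0,0],[0.003,0,0.06,0,0],[0.003,0,0.06,0,0]])

```text
t: 7.3
eef_pos: [548.7, 7.8, 231.7]
tcp_rot: [3.141, -0.001, 0.175]
ft_force: [-1.3, 0.2, 4.1]
opening: 0.155
grip_force: 30.0
```

Call:
carry_out(series=[[0,0,0,0,0.35],[0,0,0,0,0.35],[0,0,0,0,0.35],[0,0,-0.03,0,0.35],[0,0,-0.09,0,0.35],[0,0,-0.13,0,0.7],[0,0,-0.13,0,0.9],[0,0,-0.13,0,0.9],[0,0,-0.13,0,0.9]])

```text
t: 8.43
eef_pos: [548.5, 7.8, 359.4]
tcp_rot: [-3.141, 0.002, 0.174]
ft_force: [0.9, -0.3, -1.0]
opening: 0.717
grip_force: 0.0
```

```bash
python3 - <<'E'
from h import *
s=env.state();print(s['t'],s['eef_pos'],s['tcp_rot'],s['ft_force'],s['opening'])
for nm in('scene','top'):
    p,d,W=cloud(nm)
    if nm=='scene': cv2.imwrite('pics/s3.png',cv2.resize(p[130:260,200:400,::-1],None,fx=4,fy=4,interpolation=2))
    g=cv2.cvtColor(p,cv2.COLOR_RGB2GRAY);x,y,z=[W[...,i] for i in range(3)]
    m=(z>30)&(z<65)&(x>460)&(x<650)&(y>-60)&(y<75)&(g>120);w=W[m]
    if len(w)>5: print(nm,len(w),cv2.minAreaRect(w[:,:2].astype(np.float32)),np.median(w[:,2]))
for o in lids(): print(o[0],o[1],o[4],o[5],o[6])
print(go(433,51,100,1.69))
E
```

```text
8.425 [548.54874193   7.76469121 359.4101128 ] [-3.14103623e+00  2.18334324e-03  1.74414539e-01] [ 0.94847608 -0.27949394 -0.97658143] 0.7165886199422746
scene 239 ((525.3155517578125, 24.4373779296875), (172.10362243652344, 102.12771606445312), 19.02457618713379) 45.2195632554633
top 166 ((530.1429443359375, -0.7184600830078125), (172.814697265625, 44.83518981933594), 26.15278434753418) 47.89550703633222
top [475.  66.] [ 717. -511.] 12 385
top [278. 208.] [433.  51.] 28 55
top [311. 208.] [438. -48.] 27 55
top [388. 222.] [ 394. -275.] 27 54
scene [315. 203.] [435. -46.] 25 51
scene [295. 217.] [431.  52.] 26 51
scene [245. 260.] [394. 278.] 26 51
(array([-0.1063, -0.0626,  0.0891]), np.float64(-86.8))
```

View pics/s3.png

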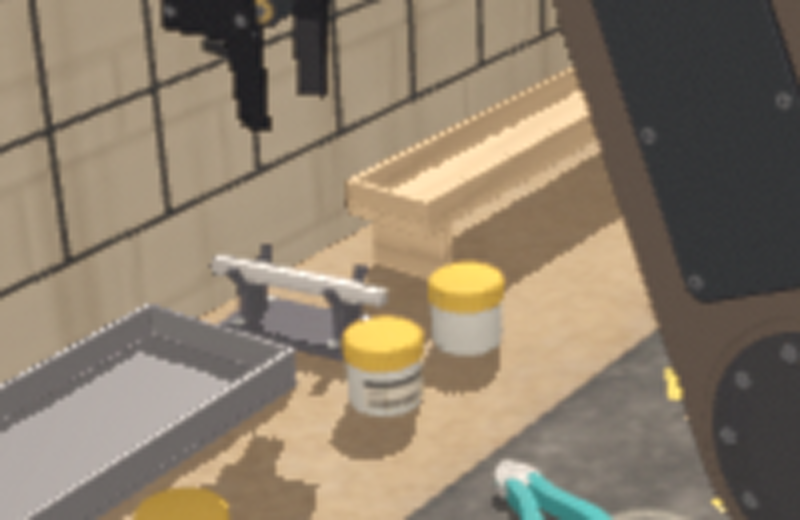

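The setter lies across both notches, from (215,262) to (385,295) in the crop. Next is pot B.

Call:
carry_out(series=[[-0.03,-0.015,0,-10,0.8],[-0.05,-0.03,0,-20,0.8],[-0.08,-0.045,0,-30,0.8],[-0.106,-0.063,0,-40,0.8],[-0.106,-0.063,0,-50,0.8],[-0.106,-0.063,0,-60,0.8],[-0.106,-0.063,0,-70,0.8],[-0.106,-0.063,0.04,-80,0.8],[-0.106,-0.063,0.089,-87,0.8],[-0.106,-0.063,0.089,-87,0.8],[-0.106,-0.063,0.089,-87,0.8],[-0.106,-0.063,0.089,-87,0.8],[-0.106,-0.063,0.089,-87,0.8]])

```text
t: 10.25
eef_pos: [433.4, 51.4, 272.8]
tcp_rot: [3.139, 0.0, 1.692]
ft_force: [-0.4, 0.5, 0.8]
opening: 0.802
grip_force: 0.0
```

```bash
cat >> h.py <<'E'
def weigh(n=6):
    f=[]
    for _ in range(n):
        env.read_camera('top'); s=env.state(); f.append(s['ft_force'][2])
    print('Fz',np.mean(f).round(2),np.std(f).round(2),'t',s['t'],'opening',s['opening'].round(3),'pos',s['eef_pos'].round(1),'yaw',s['tcp_rot'][2].round(3))
E
python3 - <<'E'
from h import *
weigh(); print(go(432.5,51,42,1.69))
E
```

```text
Traceback (most recent call last):
  File "h.py", line 47, in weigh
    print('Fz',np.mean(f).round(2),np.std(f).round(2),'t',s['t'],'opening',s['opening'].round(3),'pos',s['eef_pos'].round(1),'yaw',s['tcp_rot'][2].round(3))
                                                                           ^^^^^^^^^^^^^^^^^^
AttributeError: 'float' object has no attribute 'round'
```

```bash
sed -i "s/s\['opening'\].round(3)/round(s['opening'],3)/; s/s\['tcp_rot'\]\[2\].round(3)/round(float(s['tcp_rot'][2]),3)/" h.py; python3 - <<'E'
from h import *
weigh(); print(go(432.5,51,42,1.69))
E
```

```text
Fz 0.01 0.22 t 10.85 opening 0.8 pos [433.3  51.4 271.7] yaw 1.693
(array([-0.0003, -0.0009,  0.0587]), np.float64(0.2))
```

Call:
carry_out(series=[[0,-0.001,0.03,0,0.8],[0,-0.001,0.058,0,0.8],[0,-0.001,0.058,0,0.8],[0,-0.001,0.058,0,0],[0,-0.001,0.058,0,0],[0,-0.001,0.058,0,0],[0,-0.001,0.058,0,0],[0,-0.001,0.058,0,0],[0,-0.001,0.03,0,0],[0,-0.001,-0.02,0,0],[0,-0.001,-0.06,0,0],[0,-0.001,-0.06,0,0],[0,-0.001,-0.06,0,0],[0,-0.001,-0.06,0,0],[0,-0.001,-0.06,0,0]])

```text
t: 12.72
eef_pos: [432.3, 51.3, 330.8]
tcp_rot: [-3.14, -0.0, 1.693]
ft_force: [-0.2, 0.2, -0.8]
opening: 0.557
grip_force: 30.0
```

```bash
python3 - <<'E'
from h import *
weigh(); print('tray',go(535,110,120,1.57)); print('rack',go(540,-430,150,1.57))
E
```

```text
Fz -1.02 0.57 t 13.025 opening 0.56 pos [432.3  51.3 331.6] yaw 1.693
tray (array([0.0457, 0.1091, 0.0405]), np.float64(7.0))
rack (array([-0.4909,  0.0482,  0.0106]), np.float64(7.0))
```

```bash
python3 -c "
from h import *
print('tray',go(561,116,49,1.6))"
```

```text
tray (array([0.0485, 0.1356, 0.1115]), np.float64(5.3))
```

Call:
carry_out(series=[[0.024,0.06,0,2,0],[0.048,0.1,0,4,0],[0.0485,0.1355,0,5.3,0],[0.0485,0.1355,0.04,5.3,0],[0.0485,0.1355,0.08,5.3,0],[0.0485,0.1355,0.1,5.3,0],[0.0485,0.1355,0.108,5.3,0],[0.0485,0.1355,0.111,5.3,0],[0.0485,0.1355,0.111,5.3,0],[0.0485,0.1355,0.111,5.3,0.75],[0.0485,0.1355,0.111,5.3,0.75],[0.0485,0.1355,0.111,5.3,0.75],[0.0485,0.1355,0.111,5.3,0.75],[0.0485,0.1355,0.08,5.3,0.8],[0.0485,0.1355,0.03,5.3,0.8],[0.0485,0.1355,0,5.3,0.8],[0.0485,0.1355,0,5.3,0.8]])

```text
t: 15.15
eef_pos: [561.0, 116.0, 333.9]
tcp_rot: [3.137, -0.0, 1.6]
ft_force: [-1.1, -0.4, -0.9]
opening: 0.799
grip_force: 0.0
```

```bash
python3 - <<'E'
from h import *
for o in lids(): print(o[0],o[1],o[4],o[5],o[6])
s=env.state();print(s['t'],s['eef_pos'],s['opening']);print(go(437,-47,100,1.45))
E
```

```text
top [474.  66.] [ 716. -503.] 21 384
top [260. 173.] [553. 113.] 33 60
top [311. 208.] [438. -46.] 27 54
top [388. 222.] [ 394. -275.] 27 55
scene [316. 203.] [436. -46.] 25 50
scene [244. 214.] [556. 117.] 25 55
scene [245. 260.] [394. 277.] 26 51
15.25 [560.64600203 115.92124267 331.2827789 ] 0.7967997295499196
(array([-0.1592, -0.1284,  0.0603]), np.float64(8.6))
```

Call:
carry_out(series=[[-0.05,-0.04,0,4,0.8],[-0.1,-0.08,0,8,0.8],[-0.13,-0.11,0,8.6,0.8],[-0.159,-0.128,0,8.6,0.8],[-0.159,-0.128,0.05,8.6,0.8],[-0.159,-0.128,0.09,8.6,0.8],[-0.159,-0.128,0.117,8.6,0.8],[-0.159,-0.128,0.117,8.6,0.8],[-0.159,-0.128,0.117,8.6,0],[-0.159,-0.128,0.117,8.6,0],[-0.159,-0.128,0.117,8.6,0],[-0.159,-0.128,0.117,8.6,0],[-0.159,-0.128,0.117,8.6,0],[-0.159,-0.128,0.08,8.6,0],[-0.159,-0.128,0.03,8.6,0],[-0.159,-0.128,0,8.6,0],[-0.159,-0.128,0,8.6,0],[-0.159,-0.128,0,8.6,0],[-0.159,-0.128,0,8.6,0],[-0.159,-0.128,0,8.6,0]])

```text
t: 17.75
eef_pos: [437.7, -46.8, 330.8]
tcp_rot: [-3.14, -0.0, 1.45]
ft_force: [0.6, -1.2, -3.3]
opening: 0.558
grip_force: 30.0
```

```bash
python3 - <<'E'
from h import *
weigh(); print('tray',go(559,179,49,1.6)); print('rack',go(540,-430,104,1.57))
E
```

```text
Fz -4.84 0.19 t 18.05 opening 0.557 pos [437.7 -46.8 331.6] yaw 1.45
tray (array([0.2387, 0.0933, 0.1116]), np.float64(-8.6))
rack (array([-0.3682,  0.1476,  0.0566]), np.float64(-6.9))
```

```bash
python3 - <<'E'
from h import *
p,d,W=cloud('top');x,y,z=[W[...,i] for i in range(3)]
cv2.imwrite('pics/r.png',cv2.resize(p[150:210,310:470,::-1],None,fx=5,fy=5,interpolation=2))
for ya in range(-460,-90,60):
    q=W[(y>ya)&(y<ya+60)&(x>480)&(x<600)&(z>55)&(z<95)]
    if len(q)<20: continue
    r=q[q[:,2]>np.percentile(q[:,2],50)+6]
    a,b=r[r[:,0]<540],r[r[:,0]>540]; f=q[(q[:,2]<70)]
    print(ya+30,'near',np.percentile(a[:,0],[5,50,95]).round() if len(a) else 0,'far',np.percentile(b[:,0],[5,50,95]).round() if len(b) else 0,'z',np.percentile(q[:,2],[10,50,95]).round(), len(q))
q=W[(x>490)&(x<590)&(z>70)&(z<90)&(y<-60)&(y>-520)];print(np.percentile(q[:,1],[0.5,2,98,99.5]))
E
```

```text
-430 near [500. 504. 508.] far [571. 576. 581.] z [58. 64. 81.] 495
-370 near [500. 503. 509.] far [570. 575. 580.] z [59. 63. 80.] 486
-310 near [499. 503. 508.] far [572. 575. 581.] z [58. 64. 80.] 490
-250 near [500. 504. 510.] far [571. 576. 581.] z [58. 63. 82.] 493
-190 near [500. 504. 508.] far [571. 576. 579.] z [58. 63. 80.] 489
-130 near [500. 504. 509.] far [572. 576. 581.] z [59. 63. 81.] 488
-70 near [501. 512. 536.] far [543. 565. 580.] z [60. 68. 83.] 141
[-473.18976205 -470.83164811  -85.48381752  -84.2566744 ]
```

View pics/r.png

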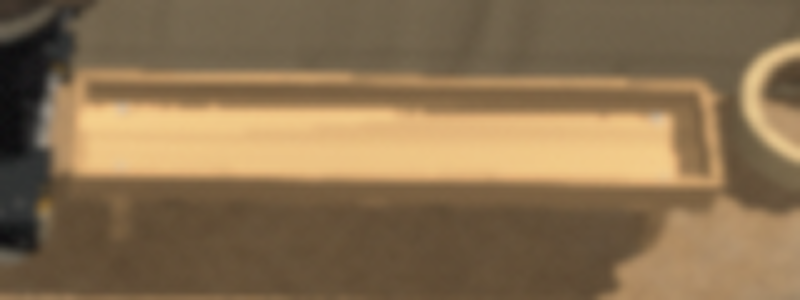

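The rack shows clearly, with its rims running from (75,75) to (720,190) in the crop. Its centre is about (540,-279) with no rotation. The heavy pot goes to y=-357.

```bash
python3 -c "
from h import *
print(go(539.5,-357,104,1.571),env.state()['opening'])"
```

```text
(array([-0.2957,  0.1384,  0.0567]), np.float64(-6.9)) 0.5582161977459629
```

Call:
carry_out(series=[[-0.05,0.024,-0.01,-2,0],[-0.1,0.047,-0.01,-4,0],[-0.15,0.07,-0.01,-6.9,0],[-0.2,0.094,-0.01,-6.9,0],[-0.25,0.117,-0.01,-6.9,0],[-0.2955,0.1385,-0.01,-6.9,0],[-0.2955,0.1385,0,-6.9,0],[-0.2955,0.1385,0.03,-6.9,0],[-0.2955,0.1385,0.045,-6.9,0],[-0.2955,0.1385,0.052,-6.9,0],[-0.2955,0.1385,0.055,-6.9,0],[-0.2955,0.1385,0.056,-6.9,0],[-0.2955,0.1385,0.056,-6.9,0]])

```text
t: 19.73
eef_pos: [539.7, -356.8, 276.3]
tcp_rot: [3.141, 0.001, 1.571]
ft_force: [-0.4, -1.3, -4.4]
opening: 0.557
grip_force: 30.0
```

Not touching yet. I'll lower it slightly and release.

Call:
carry_out(series=[[0,0,0.001,0,0],[0,0,0.001,0,0],[0,0,0.001,0,0.75],[0,0,0.001,0,0.75],[0,0,0.001,0,0.75],[0,0,0.001,0,0.75],[0,0,-0.03,0,0.8],[0,0,-0.06,0,0.8],[0,0,-0.06,0,0.8],[0,0,-0.06,0,0.8]])

```text
t: 20.98
eef_pos: [539.5, -356.6, 335.0]
tcp_rot: [-3.141, -0.0, 1.571]
ft_force: [-0.5, -0.1, -0.2]
opening: 0.797
grip_force: 0.0
```

```bash
python3 - <<'E'
from h import *
for o in lids(): print(o[0],o[1],o[4],o[5],o[6])
s=env.state();print(s['t'],s['eef_pos'],s['ft_force'],s['opening']);print(go(393.5,-275.5,42,0.96))
E
```

```text
top [476.  67.] [ 717. -509.] 13 383
top [413. 172.] [ 477. -342.] 30 149
top [201. 218.] [301. 226.] 131 57
top [388. 222.] [ 393. -276.] 26 55
scene [243. 213.] [555. 117.] 25 55
scene [243. 262.] [394. 278.] 25 51
21.075 [ 539.51190947 -356.71320262  334.55392598] [-0.37807086  0.03217692 -0.47967686] 0.7975131287613162
(array([ 0.0811, -0.1458,  0.1218]), np.float64(35.0))
```

```bash
python3 -c "
from h import *
print(go(393.5,-276,43,0.65))"
```

```text
(array([ 0.0806, -0.1458,  0.1208]), np.float64(52.8))
```

Call:
carry_out(series=[[0.03,-0.05,0,10,0.8],[0.06,-0.1,0,20,0.8],[0.0805,-0.146,0,30,0.8],[0.0805,-0.146,0,40,0.8],[0.0805,-0.146,0.05,53,0.8],[0.0805,-0.146,0.06,53,0.8],[0.0805,-0.146,0.1,53,0.8],[0.0805,-0.146,0.1205,53,0.8],[0.0805,-0.146,0.1205,53,0.8],[0.0805,-0.146,0.1205,53,0],[0.0805,-0.146,0.1205,53,0],[0.0805,-0.146,0.1205,53,0],[0.0805,-0.146,0.1205,53,0],[0.0805,-0.146,0.1205,53,0],[0.0805,-0.146,0.08,53,0],[0.0805,-0.146,0.03,53,0],[0.0805,-0.146,0,53,0],[0.0805,-0.146,0,53,0],[0.0805,-0.146,0,53,0],[0.0805,-0.146,0,53,0]])

```text
t: 23.58
eef_pos: [393.5, -276.2, 334.6]
tcp_rot: [-3.14, 0.0, 0.646]
ft_force: [-0.5, -0.1, -0.7]
opening: 0.556
grip_force: 30.0
```

```bash
python3 - <<'E'
from h import *
weigh(); print('tray',go(559,179,49,1.6)); print('rack',go(539.5,-201,104,1.571))
E
```

```text
Fz -0.92 0.31 t 23.875 opening 0.554 pos [ 393.7 -276.3  335.4] yaw 0.646
tray (array([ 0.406 , -0.2641,  0.1155]), np.float64(-54.7))
rack (array([0.1618, 0.0276, 0.0604]), np.float64(-53.0))
```

Call:
carry_out(series=[[0.045,-0.029,0,-7,0],[0.09,-0.058,0,-14,0],[0.135,-0.088,0,-21,0],[0.18,-0.117,0,-28,0],[0.225,-0.146,0,-35,0],[0.27,-0.175,0,-42,0],[0.315,-0.205,0,-49,0],[0.36,-0.234,0,-54.7,0],[0.406,-0.264,0,-54.7,0],[0.406,-0.264,0,-54.7,0],[0.406,-0.264,0.05,-54.7,0],[0.406,-0.264,0.09,-54.7,0],[0.406,-0.264,0.11,-54.7,0],[0.406,-0.264,0.1145,-54.7,0],[0.406,-0.264,0.1145,-54.7,0],[0.406,-0.264,0.1145,-54.7,0.75],[0.406,-0.264,0.1145,-54.7,0.75],[0.406,-0.264,0.1145,-54.7,0.75],[0.406,-0.264,0.1145,-54.7,0.75],[0.406,-0.264,0.06,-54.7,0.8]])

```text
t: 26.38
eef_pos: [558.7, 178.8, 273.2]
tcp_rot: [-3.135, 0.001, 1.6]
ft_force: [0.5, -0.3, 1.0]
opening: 0.787
grip_force: 0.0
```

Call:
carry_out(series=[[0,0,-0.06,0,0.8],[0,0,-0.06,0,0.8],[0,0,-0.06,0,0.8]])

```text
t: 26.75
eef_pos: [558.7, 178.9, 335.3]
tcp_rot: [-3.141, 0.0, 1.6]
ft_force: [-0.9, -0.2, 0.1]
opening: 0.8
grip_force: 0.0
```

```bash
python3 - <<'E'
from h import *
for o in lids(): print(o[0],o[1],o[4],o[5],o[6])
s=env.state();print(s['t'],s['eef_pos'],s['ft_force'],s['opening']);print(go(394.5,278,43,2.18))
E
```

```text
top [475.  66.] [ 716. -509.] 13 384
top [415. 171.] [ 537. -354.] 27 114
top [240. 174.] [555. 177.] 26 61
top [260. 173.] [558. 117.] 27 60
top [201. 218.] [292. 231.] 138 56
scene [345. 146.] [337. -38.] 381 111
scene [234. 219.] [549. 150.] 54 56
scene [244. 263.] [390. 282.] 25 51
26.85 [558.84112946 178.85986302 334.29345066] [ 0.74881812 -0.4798386  -0.15874663] 0.8035806184237537
(array([ 0.104 , -0.1611,  0.1206]), np.float64(-33.2))
```

Call:
carry_out(series=[[0.03,-0.05,0,-10,0.8],[0.06,-0.1,0,-20,0.8],[0.104,-0.161,0,-30,0.8],[0.104,-0.161,0,-33.2,0.8],[0.104,-0.161,0,-33.2,0.8],[0.104,-0.161,0.05,-33.2,0.8]])

```text
t: 27.6
eef_pos: [396.8, 278.0, 286.8]
tcp_rot: [3.135, 0.001, 2.177]
ft_force: [0.3, 0.2, -0.8]
opening: 0.801
grip_force: 0.0
```

```bash
python3 - <<'E'
from h import *
for o in lids(): print(o[0],o[1],o[4],o[5],o[6])
print(pose())
p,_=env.read_camera('scene');cv2.imwrite('pics/s4.png',cv2.resize(p[130:330,150:450,::-1],None,fx=2.6,fy=2.6,interpolation=2))
E
```

```text
top [476.  65.] [ 718. -513.] 11 389
top [415. 171.] [ 539. -354.] 26 114
top [240. 173.] [556. 180.] 28 60
top [260. 173.] [559. 113.] 27 60
top [202. 221.] [357. 260.] 46 58
scene [346. 146.] [ 534. -353.] 23 111
scene [243. 215.] [544. 135.] 22 54
scene [230. 223.] [505. 227.] 95 55
scene [245. 264.] [391. 280.] 25 50
(27.7, array([395.63519039, 277.09950427, 282.28249902]), array([-3.13511550e+00, -6.42447509e-04,  2.17683249e+00]), 0.7980110906944116)
```

View pics/s4.png

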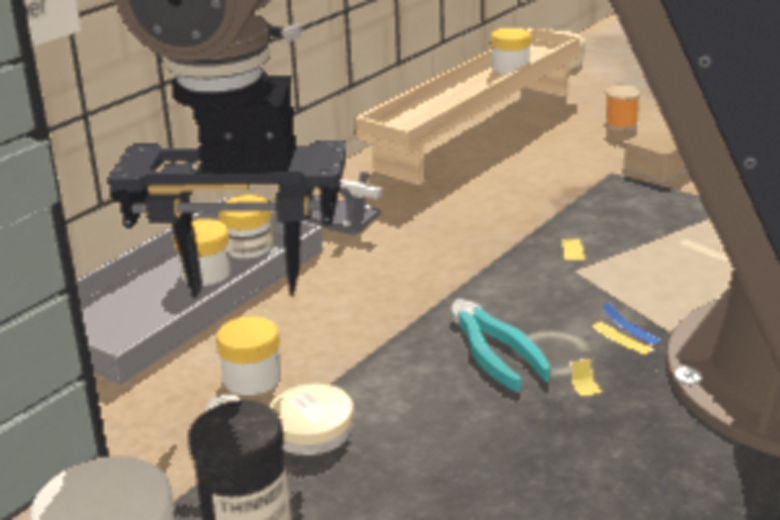

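Three pots are placed: two in the tray at crop (205,245) and (245,220), and one in the rack at (510,45). The last stands under the gripper at (248,350).

```bash
python3 -c "
from h import *
print(go(393,278.5,43,2.177))"
```

```text
(array([ 0.0026, -0.0015,  0.0702]), np.float64(0.0))
```

Call:
carry_out(series=[[0.002,-0.001,0.03,0,0.8],[0.002,-0.001,0.06,0,0.8],[0.002,-0.001,0.07,0,0.8],[0.002,-0.001,0.07,0,0.8],[0.002,-0.001,0.07,0,0],[0.002,-0.001,0.07,0,0],[0.002,-0.001,0.07,0,0],[0.002,-0.001,0.07,0,0],[0.002,-0.001,0.07,0,0],[0.002,-0.001,0.03,0,0],[0.002,-0.001,-0.02,0,0],[0.002,-0.001,-0.05,0,0],[0.002,-0.001,-0.05,0,0],[0.002,-0.001,-0.05,0,0],[0.002,-0.001,-0.05,0,0]])

```text
t: 29.62
eef_pos: [393.0, 279.1, 334.4]
tcp_rot: [-3.139, -0.0, 2.18]
ft_force: [-0.7, -0.2, -1.0]
opening: 0.556
grip_force: 30.0
```

```bash
python3 - <<'E'
from h import *
weigh(); print('tray',go(556,250,49,1.6)); print('rack',go(539.5,-201,104,1.571))
E
```

```text
Fz -1.62 0.34 t 29.925 opening 0.558 pos [393.1 279.2 335.3] yaw 2.18
tray (array([-0.1171,  0.117 ,  0.1153]), np.float64(33.2))
rack (array([-0.4776, -0.1546,  0.0605]), np.float64(34.9))
```

About 0.16 kg, so it is light and goes in the tray.

Call:
carry_out(series=[[-0.04,0.04,0,10,0],[-0.08,0.08,0,20,0],[-0.117,0.117,0,30,0],[-0.117,0.117,0,33.2,0],[-0.117,0.117,0,33.2,0],[-0.117,0.117,0.05,33.2,0],[-0.117,0.117,0.09,33.2,0],[-0.117,0.117,0.11,33.2,0],[-0.117,0.117,0.1145,33.2,0],[-0.117,0.117,0.1145,33.2,0],[-0.117,0.117,0.1145,33.2,0.75],[-0.117,0.117,0.1145,33.2,0.75],[-0.117,0.117,0.1145,33.2,0.75],[-0.117,0.117,0.1145,33.2,0.75],[-0.117,0.117,0.06,33.2,0.8],[-0.117,0.117,0,33.2,0.8],[-0.09,0,0,33.2,0.8],[-0.07,0.06,-0.03,33.2,0.8],[-0.05,0.05,-0.05,33.2,0.8],[-0.05,0.05,-0.05,33.2,0.8]])

```text
t: 32.42
eef_pos: [461.8, 267.3, 387.1]
tcp_rot: [3.139, -0.001, 1.602]
ft_force: [-0.2, -0.1, 0.4]
opening: 0.802
grip_force: 0.0
```

```bash
python3 - <<'E'
from h import *
for o in lids(): print(o[0],o[1],o[4],o[5],o[6])
print(pose())
p,_=env.read_camera('scene');q,_=env.read_camera('top')
a=cv2.resize(p[130:290,160:400,::-1],(780,520));b=cv2.resize(q[150:260,160:460,::-1],(780,286))
cv2.imwrite('pics/fin.png',cv2.resize(np.vstack([a,b]),(580,600)))
E
```

```text
top [477.  62.] [ 716. -513.] 11 393
top [415. 171.] [ 537. -356.] 26 114
top [218. 174.] [554. 246.] 26 60
top [240. 173.] [556. 179.] 25 60
top [260. 173.] [558. 113.] 26 60
scene [346. 145.] [ 533. -350.] 24 111
scene [234. 219.] [551. 150.] 53 56
scene [207. 235.] [551. 248.] 25 56
(32.525, array([462.8470509 , 266.60720536, 385.39195854]), array([3.14135040e+00, 1.63196942e-04, 1.60082921e+00]), 0.7981417743311389)
```

View pics/fin.png

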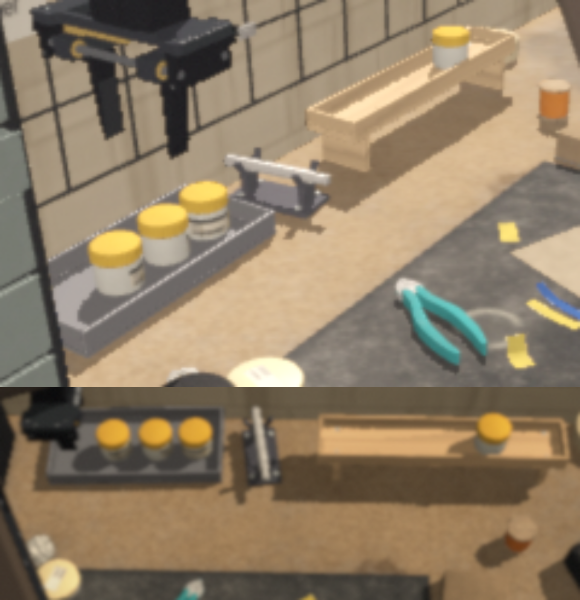

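The final view shows three pots upright in the tray at (115,260), (163,232) and (205,208). One stands in the rack at (450,48), and the setter sits in both notches at (278,170). No fifth pot is visible, so I'll hand in.

```bash
python3 -c "
from cell import env
print(env.job_done())"
```

```text
the job is handed in; nothing more can be done
None
```

I handed the job in at about 33 s: the setter lies in both notches of the rest, the one heavy pot (about 0.49 kg) is in the rack and the three light pots (about 0.09–0.17 kg) are in the tray; `job_done()` returned no verdict.

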